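Lever up the heavy cover of the cable trough

ROBOT

A 7-joint arm with a two-finger parallel gripper is mounted at the origin on the work surface. World frame = base frame: x ahead of the robot, y to its left, z up, the work surface at z = 0. Lengths are in m, angles in rad, forces in N, time in s.
With the tool pointing down it reaches from about 0.4 to 0.85 m from the base axis. Payload 10.4 kg.
Tool frame: the origin (TCP) lies at the very end of the fingers, on their centre line; the grasp point (between the pads) lies 19 mm behind it; z points along the fingers, y is the direction in which the jaws open and shut (so a half turn about z gives the same grasp; the last joint's range is limited). The gripper opens to 85 mm and grips with 20 to 120 N. Pads are 22 mm wide; open, the fingers measure 114 mm over their backs; the gripper's body (76 mm by 85 mm) begins 54 mm behind the grasp point. The pads swing forward as they close: fully open they stand 13 mm farther back than shut.
Start: joints at [1.088, 0.332, -0.065, 1.46, 0.022, 1.35, -0.088], TCP at [0.277, -0.56, 0.231] pointing down, gripper open.
Joint ranges: [-2.6, 2.6], [-0.5, 2.12], [-1.47, 1.34], [0.16, 2.42], [-1.27, 4.41], [0.06, 2.06], [-2.6, 2.6]. Speed limits (rad/s): [2.22, 2.22, 2.79, 2.79, 3.14, 3.14, 3.14].

INTERFACE

Orientations are given as a unit quaternion [x, y, z, w].
In Python, from workcell import get_obs, camera, camera_info, hand_in gives the robot as it stands.
- The arm moves only by the tool move_arm, never from a script. Its argument "moves" is a list of rows, each a list of 3 entries, a list of its own where there are three numbers: the shift along the tool's x, y, z in units of 25 mm (1.0 is 25 mm), then the turn, a rotation vector about the tool's x, y, z in degrees, then the opening, from 0 (shut) to 1 (fully open). A call has 1 to 5 rows; each row shifts and turns the commanded pose from where the row before left it, along the tool's axes as they then stand; what a row does not reach is not made up. A row lasts 1/8 s, in which the tool goes at most 62.5 mm and 10.7 degrees, less where a joint would pass 70% of its speed; a pose out of reach is approached as far as the arm can. A call is refused whole if a number of a shift passes 1 or a number of a turn 10.7, either way. A call with a gripper value outside its range is refused whole. The fingers move at their own pace and stop on an object; "squeeze" is the grip in N (left out, the last holds). Time passes only in rows, so rows that do not move let the fingers close. It gives the time, the measured TCP pose, the force and the opening at its end, in the units of the state.
- get_obs(): the state, without advancing time (a new reading comes with each control period).
- camera(name): name is "side" or "top"; returns the picture (480x640x3 uint8, red, green, blue); there is no depth.
- camera_info(name): a dict with "fx", "fy", "cx", "cy" (pixels), "D" ([k1, k2, p1, p2, k3] as OpenCV has them; the pictures are not rectified), "origin" and "rotation" of the camera in the world. Camera axes: x right, y down, z forward; pixel columns grow to the right and rows downward; lengths in m; the calibration is good to about 2 mm. A picture is of the moment at which its call begins. camera_info takes no time and is no camera call.
- hand_in(): hands the job in, once; it reports no verdict.
The state is a dict: "clock": time; "joint_pos": joint angles; "joint_velocities": joint speeds; "tau": joint torques, N m; "position": TCP position; "ee_rot": TCP orientation; "ft_force": force on the tool from outside, world axes, zero at the start; "torque": the same for the moment, N m; "grip_width": opening from 0.0 (shut) to 1.0 (fully open).
Only numpy, scipy, OpenCV 4.12 (cv2) and the standard library are available. Lean on these libraries where they do the work, as an engineer would, in place of code of your own. Each camera call takes 0.05 s, during which the arm holds its last target. There are 200 camera calls.

TASK

Open up the cable trough: with a fingertip swing both swivel catches a quarter turn, clear of the heavy hinged cover. Then press the grip of the pry bar, which already rests over the wooden block with its toe under the cover's edge, down until the edge of the cover has risen about 40 mm, and finish while still holding it down there so that I can slip a wedge in. Push and press only: do not pick up the bar or lift the cover by hand, keep bar and block where they are, and leave the other things on the bench alone.

Things in the scene. Friction and masses are not known exactly. Their poses are not given: they have to be found in the camera images.
- trough: grey steel cable trough bolted to the bench, 500 mm long (x axis, roughly away from the robot), 180 mm deep (y axis, from its front to its hinge side), flat top 94 mm above the bench; origin on the bench under its centre. The hinged cover is the middle 156 mm of its length; fixed lids on both sides are flush with it.
- cover (a joint): angle of the heavy dark steel tread-plate cover (156 x 205 mm, 14 mm thick, about 3.4 kg), rad: 0 = shut, grows as its front edge rises; hinged along its back. 0.15 raises the front edge 30 mm, 0.20 raises it 40 mm. It falls shut when not held up.
- cover_edge (a point): foremost point of the rolled front edge of the cover (14 mm round), halfway along it, 87 mm above the bench when shut, overhanging the trough's front wall by 35 mm
- catch_near (a joint): angle of the near (nearer the robot) swivel catch about its upright screw, rad: 0 = nose straight across the seam onto the cover, positive = turned anticlockwise seen from above. It turns either way to a stop at 1.65 and stays where it is left (about 2 N at the fin). Starts between -0.3 and 0.3. While its nose lies over the cover the cover cannot rise; clear of the cover when beyond 1.15 either way (a quarter turn is 1.57).
- catch_near_pivot (a point): point on the screw axis of the near swivel catch, 6 mm above the lid; the screw is 25 mm from the cover's side edge. The point's x axis points along the catch from the screw to the nose and turns with it. The catch is a flat steel strip 16 mm wide and 6 mm thick, ending 42 mm from the screw, with an upright fin 5 mm thick along its middle, from 11 to 41 mm from the screw; the fin's top is 28 mm above the lid. Nothing else stands within 50 mm on the flat tops around it.
- catch_far (a joint): angle of the far (farther from the robot) swivel catch about its upright screw, rad: 0 = nose straight across the seam onto the cover, positive = turned anticlockwise seen from above. It turns either way to a stop at 1.65 and stays where it is left (about 2 N at the fin). Starts between -0.3 and 0.3. While its nose lies over the cover the cover cannot rise; clear of the cover when beyond 1.15 either way (a quarter turn is 1.57).
- catch_far_pivot (a point): point on the screw axis of the far swivel catch, 6 mm above the lid; the screw is 25 mm from the cover's side edge. The point's x axis points along the catch from the screw to the nose and turns with it. The catch is a flat steel strip 16 mm wide and 6 mm thick, ending 42 mm from the screw, with an upright fin 5 mm thick along its middle, from 11 to 41 mm from the screw; the fin's top is 28 mm above the lid. Nothing else stands within 50 mm on the flat tops around it.
- bar: steel pry bar, loose, 400 mm long, 28 mm wide, 8 mm thick, resting over the rod on the block with its toe under the middle part of the cover's edge; it slopes up at 0.22 rad from the toe to its black grip. Origin on its underside where it rests on the rod (96 mm above the bench), 110 mm from where the toe touches the cover; the y axis points along the bar, level at the start, from the grip to the toe.
- bar_end (a point): middle of the top face of the outer half of the bar's black grip, where to press; 159 mm above the bench at the start, 235 mm along the bar from its pivot on the block. The grip is 34 mm wide, 16 mm thick and 110 mm long; it reaches 37 mm beyond this point to the end and 73 mm towards the block. Some 5 to 10 N down lifts the cover; pressing this point down 57 mm raises the edge of the cover about 30 mm, 75 mm about 40 mm; the bar meets the bench after about 130 mm.
- block: hardwood block 100 x 72 mm, 82 mm high, loose, 1 kg, with a steel rod 24 mm thick let into its top as the bar's pivot; its origin under its centre
- solder_reel: small grey solder reel standing on its flange, 60 mm across, 40 mm high; origin under its centre; to be left alone
- screw_jar: glass screw jar with metal lid, 56 mm across, 70 mm high; origin under its centre; to be left alone
- screwdriver: screwdriver with black handle, 200 mm long, lying; origin under its middle, x axis towards the blade; to be left alone
- servo: small black servo motor 40 x 20 mm, 46 mm high, standing; origin under its centre; to be left alone
- multimeter: hand multimeter lying face up, 85 x 170 x 44 mm; origin under its centre; to be left alone
- breadboard: white breadboard with small modules plugged in, 55 x 165 mm, 18 mm high; origin under its centre; to be left alone
- wrench: spanner, 140 mm long, lying on the far fixed lid of the trough; origin under its middle; to be left alone
Things that resemble listed ones, but are neither listed nor needed, are in the scene too. Of the things like the block, leave any that is orange or red; of the rest the smaller one is meant.

How it is judged:
On the way, in this order (a step that is already met when the one before it is completed fails the run):
1. both catches are turned clear of the cover ((value of joint catch_near above 1.18 rad or value of joint catch_near below -1.18 rad) and (value of joint catch_far above 1.18 rad or value of joint catch_far below -1.18 rad)), for 0.2 s.
2. the cover's edge is raised by the bar (value of joint cover above 0.15 rad and contact force between the fingers and bar above 1 N), for 0.2 s.
At the end, for the whole second after the job is handed in: Both catches turned beyond 1.18 rad; the cover held still, its front edge at least 30 mm up (joint over 0.15), by the bar alone, which the fingers press down on the block; bar within 30 mm and block within 25 mm of where they were; fingers off the cover (all of step 1 and all of step 2 and velocity of joint cover between -0.05 and 0.05 rad/s and contact force between bar and cover above 3 N and contact force between bar and block above 3 N and distance of block from where it was at the start of the episode below 0.025 m and distance of bar from where it was at the start of the episode below 0.03 m and not (value of joint cover above 0.02 rad and contact force between any of the fingers, the arm and cover above 0.5 N)); the arm keeps its last pose, push and grip.
It fails at once if the bar is lifted off its block (height (world z) of bar above 0.118 m or height (world z) of bar_end above 0.19 m).
It fails at once if the bar or the block is pushed out of place (distance of bar from where it was at the start of the episode above 0.05 m or distance of block from where it was at the start of the episode above 0.04 m).
It fails at once if the cover is lifted or held by hand instead of by the bar (value of joint cover above 0.02 rad and contact force between any of the fingers, the arm and cover above 0.5 N).
It fails at once if another thing on the bench is disturbed (distance of any of solder_reel, screw_jar, screwdriver, servo, multimeter, breadboard, wrench from where it was at the start of the episode above 0.025 m).
It also fails if it takes over 67 s, if anything falls off the work surface, if the arm or the gripper's body presses on something with over 40 N, if the wrist force passes 120 N, or if a joint passes its speed limit or range.

## Working session

There is one attempt and no reset: what is moved stays moved. The work goes in short steps, Python scripts to look and compute and a tool call to move; the robot and the scene stay as the last step left them, time stands still between calls to the robot, and variables do not carry over. Pictures are saved under pics/ and viewed, about 8 in all and at most 12, crops included, and the job is handed in when it is done.

Besides the shell and the picture viewer there is one more tool, called after "Emit:" as a command line: name --argument value ..., lists and objects as JSON in quotes. move_arm: Moves the arm, as the interface text tells. Its arguments: {"type":"object","properties":{"moves":{"type":"array","items":{"type":"array"}},"squeeze":{"type":"number"}},"required":["moves"]}

```bash
mkdir -p pics
cat > h.py <<'E'
import numpy as np, cv2
from workcell import get_obs, camera, camera_info, hand_in
def ray(n,u,v):
    c=camera_info(n);K=np.array([[c['fx'],0,c['cx']],[0,c['fy'],c['cy']],[0,0,1.]])
    p=cv2.undistortPoints(np.array([[[u,v]]],float),K,np.array(c['D'],float))[0,0]
    return np.array(c['origin'],float),np.array(c['rotation'],float).reshape(3,3)@np.array([p[0],p[1],1])
def onz(n,u,v,z):
    o,d=ray(n,u,v);return o+d*(z-o[2])/d[2]
def proj(n,P):
    c=camera_info(n);K=np.array([[c['fx'],0,c['cx']],[0,c['fy'],c['cy']],[0,0,1.]])
    R=np.array(c['rotation'],float).reshape(3,3);q=(np.atleast_2d(P)-c['origin'])@R
    return cv2.projectPoints(q,np.zeros(3),np.zeros(3),K,np.array(c['D'],float))[0][:,0]
def save(n,f,crop=None,s=1):
    im=camera(n)[:,:,::-1]
    if crop: a,b,c,d=crop; im=im[b:d,a:c]
    cv2.imwrite('pics/'+f,cv2.resize(im,None,fx=s,fy=s,interpolation=cv2.INTER_CUBIC))
E
python3 - <<'E'
from h import *
o=get_obs();print(o)
for n in('top','side'):
    save(n,n+'0.png');print(n,camera_info(n))
E
```

```text
{'clock': 0.0, 'joint_pos': array([ 1.08838809,  0.33285916, -0.06471164,  1.46092926,  0.02159305,
        1.34989878, -0.0885173 ]), 'joint_velocities': array([-2.57878108e-04,  4.87915727e-04,  8.69297541e-05,  4.52318032e-04,
        5.49854424e-04,  1.58848814e-03, -4.40415792e-04]), 'tau': array([-1.07579806e-03, -6.25433493e+01,  4.86448675e-02, -3.91605628e+01,
        1.61753094e-02,  9.97288880e-03,  3.15489842e-05]), 'position': array([ 0.2771996 , -0.55975237,  0.23052965]), 'ee_rot': array([ 9.73686541e-01,  2.27890392e-01, -1.85779616e-04, -6.74532198e-04]), 'ft_force': array([-0.12320295, -0.79021987, -0.11963503]), 'torque': array([ 0.01802984, -0.02081661,  0.03751902]), 'grip_width': 1.0046102473959861}
top {'fx': 452.0481570051825, 'fy': 452.0481570051825, 'cx': 318.69207969523916, 'cy': 242.69423761886972, 'D': array([0.01300402, 0.        , 0.        , 0.        , 0.        ]), 'origin': array([ 0.4244143 , -0.0178582 ,  1.12587506]), 'rotation': array([ 0.70657697, -0.7063487 ,  0.03144344, -0.02884114])}
side {'fx': 485.474830066094, 'fy': 485.474830066094, 'cx': 317.65289399446476, 'cy': 243.17376844750441, 'D': array([-0.05826973,  0.        ,  0.        ,  0.        ,  0.        ]), 'origin': array([0.00618359, 0.73112475, 0.81084472]), 'rotation': array([-0.26398141,  0.85797626, -0.41750253,  0.14100421])}
```

```bash
sed -i "s/np.array(c\['rotation'\],float).reshape(3,3)/Rot.from_quat(c['rotation']).as_matrix()/; 1a from scipy.spatial.transform import Rotation as Rot" h.py; python3 -c "
from h import *
print(onz('top',320,240,0),proj('top',[.5,0,0]),proj('side',[.5,0,0]))"
```

```text
[ 0.52742926 -0.02526749  0.        ] [[309.87632248 250.94036159]] [[329.5925403  284.38599267]]
```

View pics/top0.png

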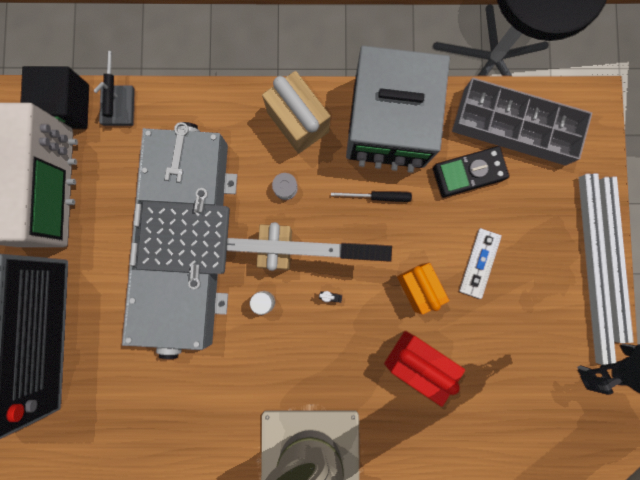

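View pics/side0.png

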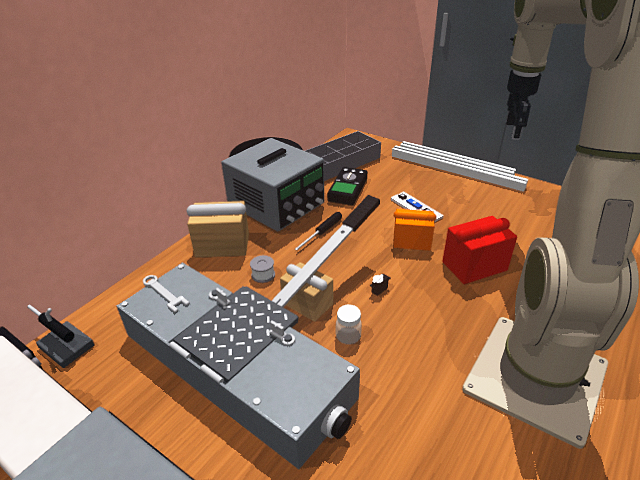

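Run:
```python
from h import *
save('top','c0.png',(120,160,240,320),5)
save('side','s0.png',(190,270,310,360),6)
```

```text
(no output)
```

View pics/c0.png

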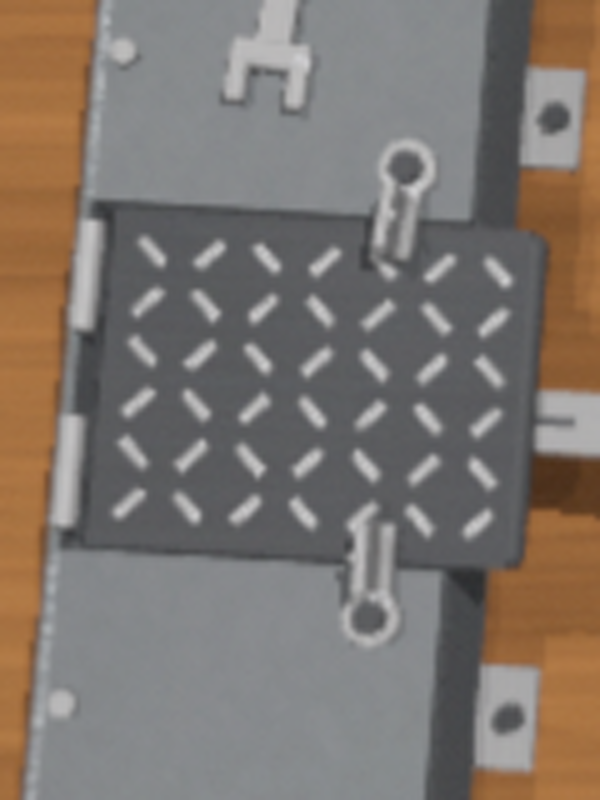

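View pics/s0.png

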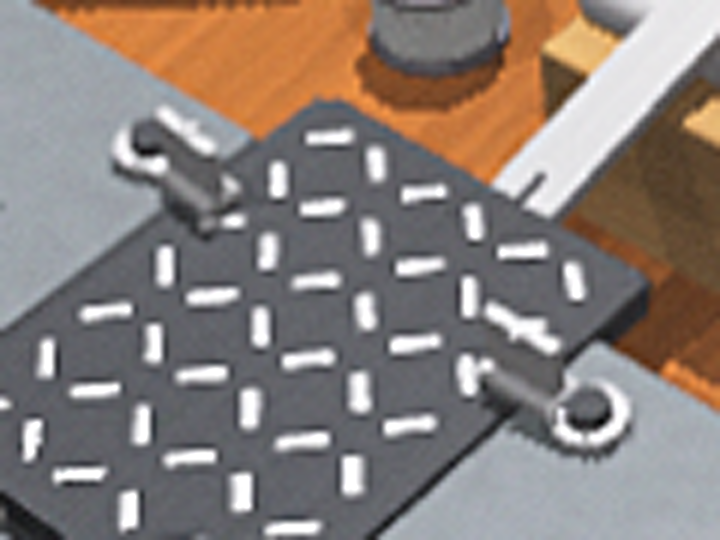

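```bash
cat >> h.py <<'E'
def go(target,yaw=None):
    """world target -> shift in tool units (commanded frame ~ measured)"""
    o=get_obs();R=Rot.from_quat(o['ee_rot'])
    d=R.inv().apply(np.array(target)-o['position'])/.025
    x=R.as_matrix()[:,0];print('pos',o['position'].round(4),'yaw',np.degrees(np.arctan2(x[1],x[0])).round(2),'tiltz',R.as_matrix()[:,2].round(3),'shift',d.round(2),'F',o['ft_force'].round(1),'t',round(o['clock'],2))
E
python3 - <<'E'
from h import *
f=lambda u,v,z:onz('top',120+u/5-.4,160+v/5-.4,z).round(4)
print('near screw',f(369,617,.1),'nose',f(374,522,.122))
print('far screw',f(405,167,.1),'nose',f(388,256,.122))
print('cover corners',f(545,235,.094),f(520,565,.094),f(90,545,.094),f(108,205,.094))
# grip mask
im=camera('top').astype(int)
m=((im.max(2)<60)).astype(np.uint8);m[:,:335]=0;m[:,400:]=0;m[:235]=0;m[270:]=0
ys,xs=np.nonzero(m);r=cv2.minAreaRect(np.c_[xs,ys].astype(np.float32));b=cv2.boxPoints(r);print(r,b)
for p in b: print(p,onz('top',*p,.155).round(4))
print('servo',onz('top',330,297,.02),'jar',onz('top',261,303,.07),'block',onz('top',274,247,.082),'screwdr',onz('top',371,196,.01))
print('bar toe',onz('top',230,243,.072),'bar mid',onz('top',275,247.5,.108))
go([.5,0,.2])
E
```

```text
near screw [0.4207 0.261  0.1   ] nose [0.4627 0.2538 0.122 ]
far screw [0.6264 0.2494 0.1   ] nose [0.5817 0.2503 0.122 ]
cover corners [0.596  0.1859 0.094 ] [0.4442 0.1947 0.094 ] [0.4534 0.3897 0.094 ] [0.6096 0.3868 0.094 ]
((365.7720947265625, 251.83010864257812), (49.878334045410156, 14.506237983703613), 3.012787342071533) [[340.48618 257.76245]
 [341.24863 243.27625]
 [391.058   245.89777]
 [390.29556 260.38397]]
[340.48618 257.76245] [ 0.4749 -0.0683  0.155 ]
[341.24863 243.27625] [ 0.5062 -0.0701  0.155 ]
[391.058   245.89777] [ 0.5006 -0.1774  0.155 ]
[390.29556 260.38397] [ 0.4693 -0.1753  0.155 ]
servo [ 0.38651856 -0.04942541  0.02      ] jar [0.37445302 0.11183875 0.07      ] block [0.50360232 0.0817483  0.082     ] screwdr [ 0.63702824 -0.15270531  0.01      ]
bar toe [0.5136927 0.1855287 0.072    ] bar mid [0.50049934 0.07700222 0.108     ]
pos [ 0.2773 -0.5599  0.2309] yaw 26.34 tiltz [-0.     0.001 -1.   ] shift [ 17.92 -16.12   1.25] F [0.3 0.2 0.6] t 0.25
```

Emit:
move_arm --moves '[[[1,-0.5,-0.3],[0,0,9.83],0],[[1,-1,-0.3],[0,0,9.83],0],[[1,-1,-0.3],[0,0,9.83],0],[[1,-1,0],[0,0,0],0],[[1,-1,0],[0,0,0],0]]'

```text
clock: 0.88
position: [0.3864, -0.4309, 0.254]
ee_rot: [1.0, -0.027, 0.0, 0.0]
ft_force: [0.2, -1.5, -1.0]
grip_width: 0.002
```

Emit:
move_arm --moves '[[[1,-1,0],[0,0,0],0],[[1,-1,0],[0,0,0],0],[[0.5,-1,0],[0,0,0],0],[[0.5,-1,0],[0,0,0],0],[[0.5,-1,0],[0,0,0],0]]'

```text
clock: 1.5
position: [0.4803, -0.3109, 0.2537]
ee_rot: [1.0, -0.027, -0.0, 0.0]
ft_force: [1.2, -0.3, 0.4]
grip_width: -0.001
```

Emit:
move_arm --moves '[[[0.5,-1,0],[0,0,0],0],[[0.5,-1,0],[0,0,0],0],[[0,-1,0],[0,0,0],0],[[0,-1,0],[0,0,0],0],[[0,-1,0],[0,0,0],0]]'

```text
clock: 2.12
position: [0.5117, -0.1875, 0.2537]
ee_rot: [1.0, -0.027, -0.0, 0.0]
ft_force: [0.5, -0.1, -0.8]
grip_width: 0.005
```

Emit:
move_arm --moves '[[[0,-1,0],[0,0,0],0],[[0,-1,0],[0,0,0],0],[[0,-1,0],[0,0,0],0],[[0,-1,0],[0,0,0],0],[[0,-1,0],[0,0,0],0]]'

```text
clock: 2.75
position: [0.5185, -0.0628, 0.2538]
ee_rot: [1.0, -0.027, 0.0, 0.0]
ft_force: [-0.0, 0.8, -0.2]
grip_width: 0.002
```

```bash
python3 -c "
from h import *
go([.4505,.2914,.2]);print(get_obs()['grip_width'],get_obs()['joint_pos'].round(2))"
```

```text
pos [ 0.5185 -0.0628  0.2538] yaw -3.15 tiltz [ 0. -0. -1.] shift [ -3.49 -14.     2.15] F [-0.   0.8 -0.2] t 2.75
0.0020296324766411614 [ 0.39  0.12 -0.39  1.68  0.05  1.35 -1.63]
```

Emit:
move_arm --moves '[[[0,-1,0],[0,0,0],0],[[0,-1,0],[0,0,0],0],[[0,-1,0],[0,0,0],0],[[0,-1,0],[0,0,0],0],[[0,-1,0],[0,0,0],0]]'

```text
clock: 3.38
position: [0.5254, 0.062, 0.2538]
ee_rot: [1.0, -0.027, 0.0, 0.0]
ft_force: [-0.5, -0.4, 0.4]
grip_width: -0.001
```

Emit:
move_arm --moves '[[[-0.5,-1,0],[0,0,0],0],[[-0.5,-1,0],[0,0,0],0],[[-0.5,-1,0],[0,0,0],0],[[-0.5,-1,0],[0,0,0],0],[[-0.5,-1,0],[0,0,0],0]]'

```text
clock: 4.0
position: [0.4694, 0.1902, 0.2538]
ee_rot: [1.0, -0.027, 0.0, 0.0]
ft_force: [-0.3, -0.1, 0.2]
grip_width: 0.005
```

Emit:
move_arm --moves '[[[-0.5,-1,0.5],[0,0,0],0],[[-0.5,-1,0.5],[0,0,0],0],[[0,-1,0.5],[0,0,0],0],[[0,-1,0.7],[0,0,0],0],[[0,0,0.7],[0,0,0],0]]'

```text
clock: 4.62
position: [0.4498, 0.2925, 0.1806]
ee_rot: [1.0, -0.026, -0.0, -0.0]
ft_force: [0.1, 0.5, -0.1]
grip_width: -0.0
```

```bash
python3 -c "
from h import *
go([.4505,.2914,.108]);save('top','c1.png',(120,160,240,320),5)"
```

```text
pos [0.4498 0.2925 0.1806] yaw -2.99 tiltz [-0.     0.001 -1.   ] shift [0.03 0.05 2.9 ] F [ 0.1  0.5 -0.1] t 4.62
```

View pics/c1.png

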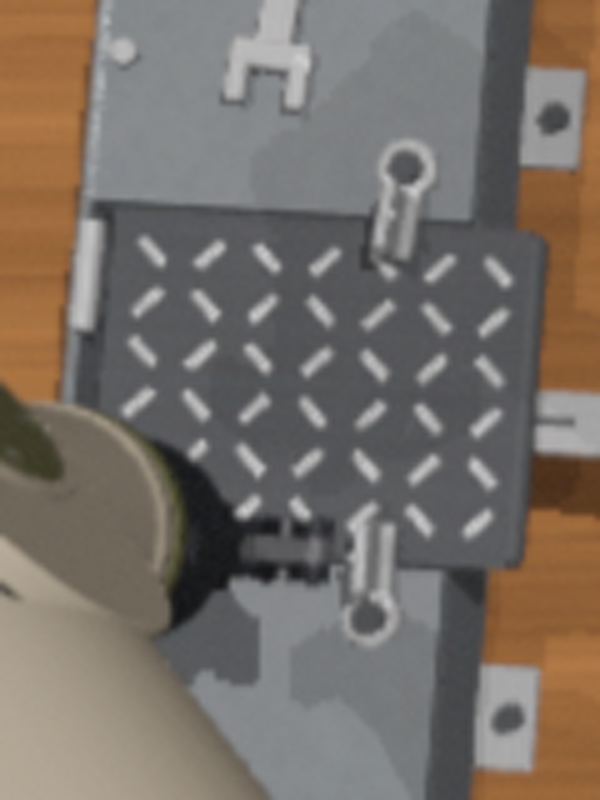

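Emit:
move_arm --moves '[[[0,0,1],[0,0,0],0],[[0,0,1],[0,0,0],0],[[0,0,0.9],[0,0,0],0],[[0,0,0],[0,0,0],0]]'

```text
clock: 5.18
position: [0.4499, 0.289, 0.1076]
ee_rot: [1.0, -0.028, -0.001, 0.001]
ft_force: [0.1, -0.6, 1.8]
grip_width: 0.003
```

Emit:
move_arm --moves '[[[0,0.5,0],[0,0,0],0],[[0,0.5,0],[0,0,0],0],[[0,0.5,0],[0,0,0],0],[[-0.12,0.35,0],[0,0,0],0],[[-0.12,0.35,0],[0,0,0],0]]'

```text
clock: 5.8
position: [0.4416, 0.2353, 0.1091]
ee_rot: [1.0, -0.028, 0.0, 0.0]
ft_force: [2.2, 2.3, 0.1]
grip_width: -0.001
```

Emit:
move_arm --moves '[[[-0.15,0.15,0],[0,0,0],0],[[-0.15,0.1,0],[0,0,0],0],[[-0.1,0,0],[0,0,0],0],[[0,0,0],[0,0,0],0]]'

```text
clock: 6.3
position: [0.431, 0.23, 0.1087]
ee_rot: [1.0, -0.027, 0.0, 0.0]
ft_force: [1.7, -1.7, 0.3]
grip_width: 0.002
```

```bash
python3 -c "
from h import *
go([.4505,.2914,.108]);save('top','c2.png',(120,160,240,320),4);save('side','s2.png',(190,250,340,400),4)
a=cv2.imread('pics/c2.png');b=cv2.imread('pics/s2.png');b=b[:480,:];h=480
c=np.zeros((600,800,3),np.uint8);c[:,:320]=cv2.resize(a,(480,640))[:600,100:420];c[:480,320:]=cv2.resize(b,(600,480))[:,:480];cv2.imwrite('pics/m2.png',c)"
```

```text
pos [0.431  0.23   0.1087] yaw -3.15 tiltz [-0.    -0.001 -1.   ] shift [ 0.64 -2.49  0.03] F [ 1.7 -1.7  0.3] t 6.3
```

View pics/m2.png

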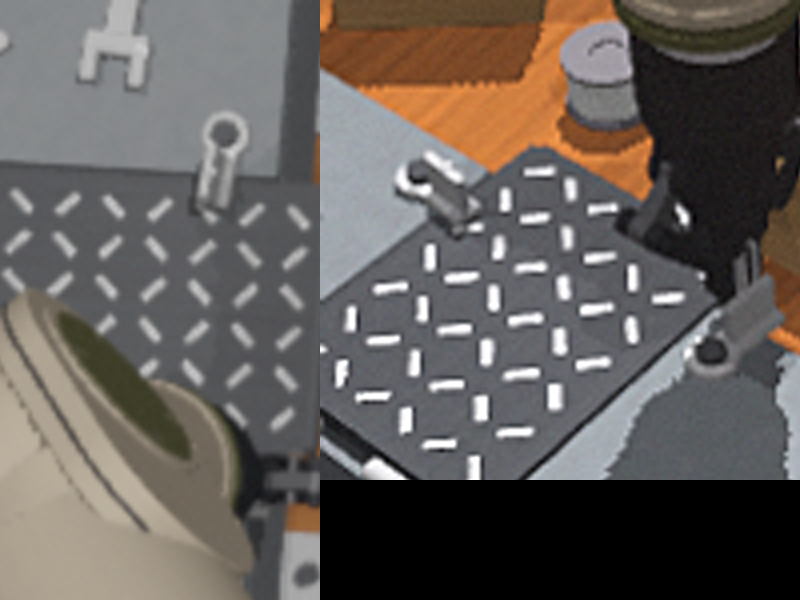

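Emit:
move_arm --moves '[[[-0.15,0,0],[0,0,0],0],[[0,0,0],[0,0,0],0],[[0.6,0,0],[0,0,0],0],[[0.5,0,-1],[0,0,0],0],[[0.5,-0.3,-1],[0,0,0],0]]'

```text
clock: 7.02
position: [0.4677, 0.2357, 0.159]
ee_rot: [1.0, -0.028, -0.001, 0.0]
ft_force: [0.3, -0.1, -0.8]
grip_width: -0.004
```

Emit:
move_arm --moves '[[[1,-0.6,0],[0,0,0],0],[[1,-0.6,0],[0,0,0],0],[[1,-0.6,0],[0,0,0],0],[[1,-0.6,0],[0,0,0],0],[[0.6,0,0],[0,0,0],0]]'

```text
clock: 7.65
position: [0.586, 0.291, 0.1577]
ee_rot: [1.0, -0.027, -0.001, -0.0]
ft_force: [0.1, -0.1, -0.4]
grip_width: 0.004
```

```bash
python3 -c "
from h import *
go([.6002,.283,.108])"
```

```text
pos [0.586  0.291  0.1577] yaw -3.06 tiltz [-0.002  0.001 -1.   ] shift [0.59 0.29 1.99] F [ 0.1 -0.1 -0.4] t 7.65
```

Emit:
move_arm --moves '[[[0.45,0.2,0],[0,0,0],0],[[0,0,1],[0,0,0],0],[[0,0,1],[0,0,0],0],[[0,0,0],[0,0,0],0]]'

```text
clock: 8.15
position: [0.5956, 0.2828, 0.1067]
ee_rot: [1.0, -0.028, -0.002, 0.001]
ft_force: [-0.8, 0.5, 0.8]
grip_width: -0.004
```

```bash
python3 -c "
from h import *
go([.6002,.283,.108])"
```

```text
pos [0.5956 0.2828 0.1067] yaw -3.16 tiltz [-0.004 -0.002 -1.   ] shift [ 0.18 -0.02 -0.05] F [-0.8  0.5  0.8] t 8.15
```

Emit:
move_arm --moves '[[[0.1,0.5,0],[0,0,0],0],[[0,0.5,0],[0,0,0],0],[[0,0.5,0],[0,0,0],0],[[0.12,0.35,0],[0,0,0],0],[[0.12,0.35,0],[0,0,0],0]]'

```text
clock: 8.78
position: [0.6022, 0.2277, 0.1089]
ee_rot: [1.0, -0.028, -0.0, 0.0]
ft_force: [-1.3, 2.5, -0.8]
grip_width: -0.002
```

Emit:
move_arm --moves '[[[0.15,0.15,0],[0,0,0],0],[[0.15,0.1,0],[0,0,0],0],[[0.15,0,0],[0,0,0],0],[[0.1,0,0],[0,0,0],0],[[0,0,0],[0,0,0],0]]'

```text
clock: 9.4
position: [0.6144, 0.221, 0.1085]
ee_rot: [1.0, -0.027, -0.002, 0.001]
ft_force: [-8.9, -3.4, 4.5]
grip_width: -0.0
```

```bash
python3 -c "
from h import *
go([.6002,.283,.108])
f=np.array([.6264,.2494,.108]);ex=np.array([.9984,-.056,0]);ey=np.array([.056,.9984,0]);d=get_obs()['position']-f;print(d@ex,d@ey)"
```

```text
pos [0.6144 0.221  0.1085] yaw -3.14 tiltz [-0.003 -0.002 -1.   ] shift [-0.7  -2.45  0.02] F [-8.9 -3.4  4.5] t 9.4
-0.010352887138509194 -0.029059902261701954
```

Emit:
move_arm --moves '[[[-0.5,0,0],[0,0,0],0],[[0,0,-1],[0,0,0],0],[[0,0,-1],[0,0,0],0],[[0,0.5,-1],[0,0,0],0],[[-1,1,-1],[0,0,0],0]]'

```text
clock: 10.02
position: [0.5764, 0.1865, 0.2094]
ee_rot: [1.0, -0.027, 0.001, -0.0]
ft_force: [-0.6, -0.3, 0.4]
grip_width: -0.004
```

Emit:
move_arm --moves '[[[-1,1,-1],[0,0,0],0],[[-1,1,0],[0,0,0],0],[[-0.5,1,0],[0,0,0],0],[[-0.5,1,0],[0,0,0],0],[[0,1,0],[0,0,0],0]]'

```text
clock: 10.65
position: [0.4937, 0.065, 0.2342]
ee_rot: [1.0, -0.027, 0.001, 0.0]
ft_force: [0.3, 0.1, 0.9]
grip_width: -0.001
```

Emit:
move_arm --moves '[[[0,1,0],[0,0,0],0],[[0,1,0],[0,0,0],0],[[0,1,0],[0,0,0],0],[[0,1,0],[0,0,0],0],[[0,1,0],[0,0,0],0]]'

```text
clock: 11.28
position: [0.4874, -0.06, 0.234]
ee_rot: [1.0, -0.027, 0.001, 0.0]
ft_force: [-0.0, -0.3, -0.1]
grip_width: 0.004
```

Run:
```python
from h import *
go([.487,-.14,.19])
save('top','c3.png',(120,160,320,320),4)
```

```text
pos [ 0.4874 -0.06    0.234 ] yaw -3.13 tiltz [ 0.001 -0.001 -1.   ] shift [0.15 3.2  1.76] F [-0.  -0.3 -0.1] t 11.28
```

View pics/c3.png

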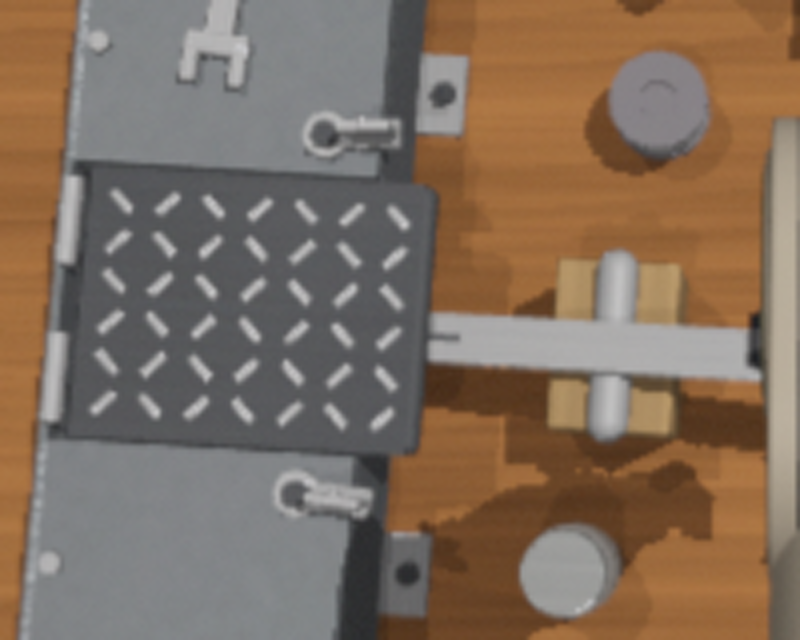

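Emit:
move_arm --moves '[[[0.1,1,0],[0,0,0],0],[[0.05,1,0],[0,0,0],0],[[0,1,0.5],[0,0,0],0],[[0,0.25,1],[0,0,0],0],[[0,0,0.8],[0,0,0],0]]'

```text
clock: 11.95
position: [0.4866, -0.1412, 0.1756]
ee_rot: [1.0, -0.028, 0.0, 0.0]
ft_force: [0.3, -0.4, -0.1]
grip_width: 0.001
```

Emit:
move_arm --moves '[[[0,0,0.3],[0,0,0],0],[[0,0,0.3],[0,0,0],0],[[0,0,0.2],[0,0,0],0],[[0,0,0],[0,0,0],0]]'

```text
clock: 12.45
position: [0.4875, -0.1413, 0.1576]
ee_rot: [1.0, -0.028, 0.001, 0.001]
ft_force: [-3.4, -1.8, 8.6]
grip_width: -0.006
```

Run:
```python
from h import *
go([.487,-.145,.085])
```

```text
pos [ 0.4875 -0.1413  0.1576] yaw -3.17 tiltz [ 0.002 -0.002 -1.   ] shift [-0.02  0.14  2.9 ] F [-3.4 -1.8  8.6] t 12.45
```

Emit:
move_arm --moves '[[[0,0.03,0.25],[0,0,0],0],[[0,0.03,0.25],[0,0,0],0],[[0,0.03,0.25],[0,0,0],0],[[0,0.03,0.25],[0,0,0],0],[[0,0,0],[0,0,0],0]]'

```text
clock: 13.08
position: [0.4879, -0.1453, 0.1328]
ee_rot: [1.0, -0.028, 0.002, 0.001]
ft_force: [-0.3, -4.5, 8.2]
grip_width: 0.002
```

Run:
```python
from h import *
go([.487,-.15,.085])
save('side','s4.png',(190,170,430,350),3.3)
```

```text
pos [ 0.4879 -0.1453  0.1328] yaw -3.2 tiltz [ 0.004 -0.003 -1.   ] shift [-0.03  0.18  1.91] F [-0.3 -4.5  8.2] t 13.07
```

View pics/s4.png

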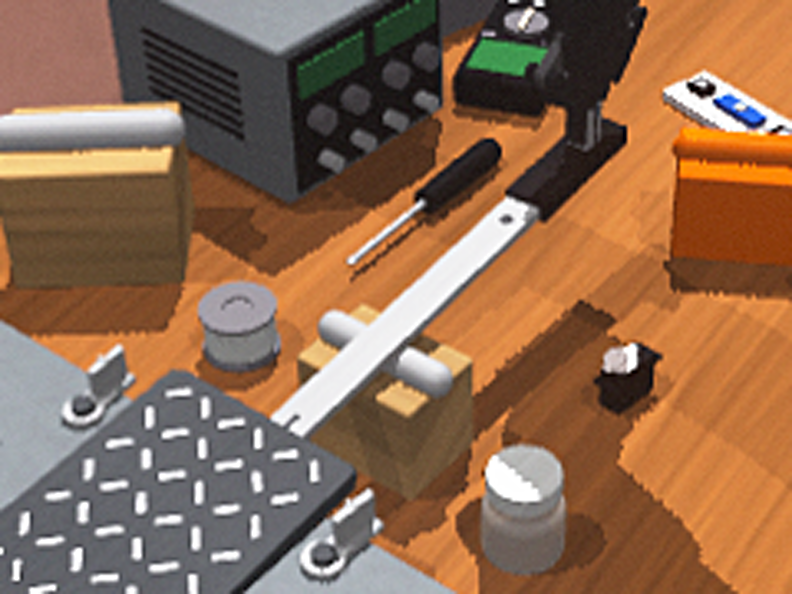

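Emit:
move_arm --moves '[[[0,0.06,0.25],[0,0,0],0],[[0,0.06,0.25],[0,0,0],0],[[0,0.05,0.25],[0,0,0],0],[[0,0.05,0.25],[0,0,0],0],[[0,0,0],[0,0,0],0]]'

```text
clock: 13.75
position: [0.488, -0.1482, 0.1078]
ee_rot: [1.0, -0.027, 0.002, -0.0]
ft_force: [-0.3, 4.7, 11.3]
grip_width: 0.001
```

Emit:
move_arm --moves '[[[0,0.03,0.25],[0,0,0],0],[[0,0.03,0.25],[0,0,0],0],[[0,0.03,0.25],[0,0,0],0],[[0,0,0.15],[0,0,0],0],[[0,0,0],[0,0,0],0]]'

```text
clock: 14.38
position: [0.4884, -0.15, 0.0857]
ee_rot: [1.0, -0.027, 0.002, -0.0]
ft_force: [0.6, 6.2, 11.9]
grip_width: 0.001
```

Run:
```python
from h import *
go([.487,-.15,.085])
save('side','s5.png',(190,170,430,350),3.3)
```

```text
pos [ 0.4884 -0.15    0.0857] yaw -3.06 tiltz [ 0.004  0.    -1.   ] shift [-0.06  0.    0.03] F [ 0.6  6.2 11.9] t 14.38
```

View pics/s5.png

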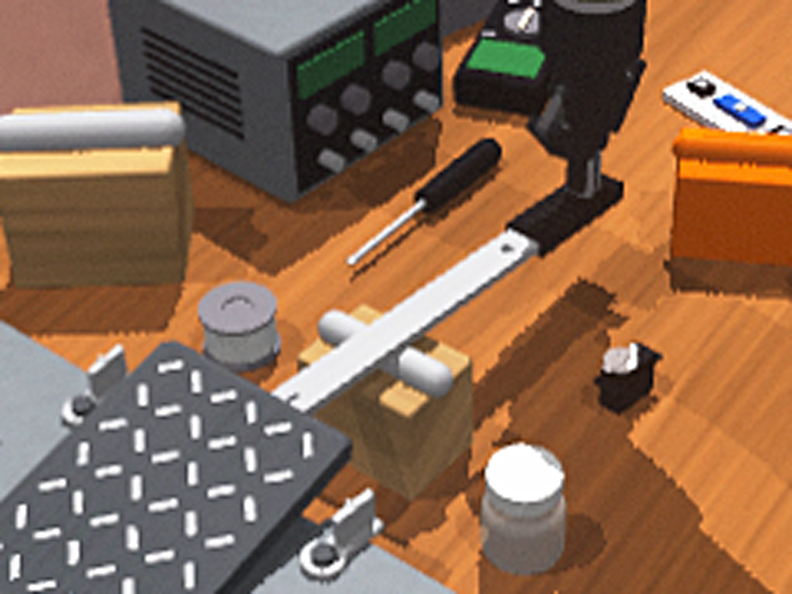

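Emit:
move_arm --moves '[[[0,-0.04,0.02],[0,0,0],0],[[0,-0.04,0],[0,0,0],0],[[0,0,0],[0,0,0],0],[[0,0,0],[0,0,0],0],[[0,0,0],[0,0,0],0]]'

```text
clock: 15.05
position: [0.4884, -0.1497, 0.0855]
ee_rot: [1.0, -0.027, 0.002, 0.001]
ft_force: [0.8, 0.4, 10.8]
grip_width: 0.0
```

Emit:
move_arm --moves '[[[0,0,0],[0,0,0],0],[[0,0,0],[0,0,0],0],[[0,0,0],[0,0,0],0],[[0,0,0],[0,0,0],0],[[0,0,0],[0,0,0],0]]'

```text
clock: 15.68
position: [0.4884, -0.1497, 0.0855]
ee_rot: [1.0, -0.027, 0.002, 0.001]
ft_force: [0.4, 0.2, 11.8]
grip_width: -0.003
```

Run:
```python
from h import *
go([.487,-.15,.085])
save('side','s6.png',(190,170,430,350),3.3);save('top','c6.png',(120,160,320,320),4)
print(cv2.absdiff(cv2.imread('pics/s5.png'),cv2.imread('pics/s6.png')).astype(int).mean())
for rise in (0,.02,.03,.04,.05):print(rise,((proj('side',[.4442,.1947,.094+rise])-[190,170])*3.3).round(0))
print(((proj('side',[.596,.1859,.094])-[190,170])*3.3),((proj('side',[.596,.1859,.134])-[190,170])*3.3))
```

```text
pos [ 0.4884 -0.1497  0.0855] yaw -3.14 tiltz [ 0.005 -0.001 -1.   ] shift [-0.06  0.01  0.02] F [ 0.4  0.2 11.8] t 15.68
2.241887874253194
0 [[360. 478.]]
0.02 [[358. 455.]]
0.03 [[357. 443.]]
0.04 [[357. 431.]]
0.05 [[356. 419.]]
[[183.79811351 377.16446061]] [[176.82709347 331.57833334]]
```

View pics/c6.png

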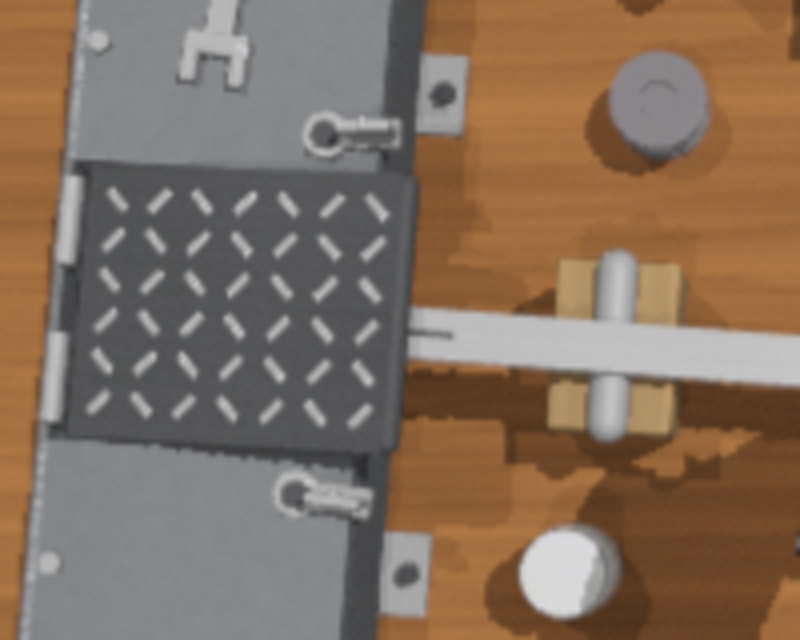

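Run:
```python
from h import *
def tri(a,b):
    (o1,d1),(o2,d2)=ray('top',120+a[0]/4-.4,160+a[1]/4-.4),ray('side',190+b[0]/3.3-.35,170+b[1]/3.3-.35)
    s=np.linalg.lstsq(np.c_[d1,-d2],o2-o1,rcond=None)[0];p,q=o1+s[0]*d1,o2+s[1]*d2;return ((p+q)/2).round(4),np.linalg.norm(p-q).round(4)
print(tri((393,452),(350,440)),tri((415,178),(172,343)))
a=cv2.resize(cv2.imread('pics/s6.png')[320:560,120:400],None,fx=2,fy=2)
cv2.imwrite('pics/d6.png',a)
```

```text
(array([0.4445, 0.2002, 0.1316]), np.float64(0.0024)) (array([0.5964, 0.1912, 0.1287]), np.float64(0.0013))
```

View pics/d6.png

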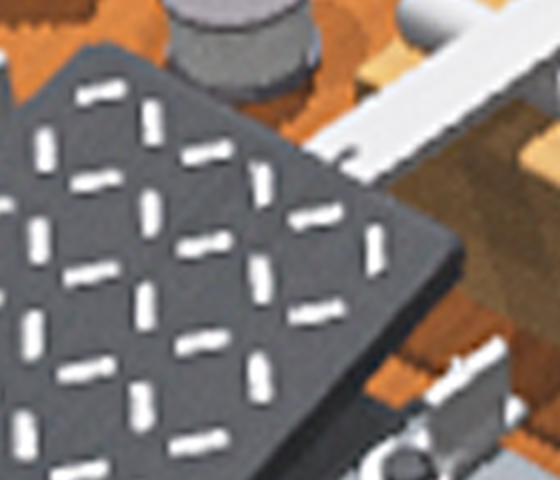

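Emit:
move_arm --moves '[[[0,0.01,0.1],[0,0,0],0],[[0,0,0.1],[0,0,0],0],[[0,0,0],[0,0,0],0],[[0,0,0],[0,0,0],0],[[0,0,0],[0,0,0],0]]'

```text
clock: 16.4
position: [0.4885, -0.1495, 0.0805]
ee_rot: [1.0, -0.027, 0.002, 0.0]
ft_force: [0.1, 1.5, 10.9]
grip_width: 0.003
```

Emit:
move_arm --moves '[[[0,0,0],[0,0,0],0],[[0,0,0],[0,0,0],0],[[0,0,0],[0,0,0],0],[[0,0,0],[0,0,0],0],[[0,0,0],[0,0,0],0]]'

```text
clock: 17.02
position: [0.4886, -0.1495, 0.0805]
ee_rot: [1.0, -0.027, 0.002, 0.0]
ft_force: [-0.3, 1.9, 11.2]
grip_width: 0.001
```

Run:
```python
from h import *
go([.487,-.15,.08]); print(abs(get_obs()['joint_velocities']).max())
hand_in()
```

```text
pos [ 0.4886 -0.1495  0.0805] yaw -3.12 tiltz [ 0.005 -0.001 -1.   ] shift [-0.06  0.02  0.02] F [-0.3  1.9 11.2] t 17.02
0.0009561803469566818
the job is handed in; nothing more can be done
```

I swung both catches about a quarter turn toward the trough's front. Then I pressed the bar's grip down with the shut fingertips and handed the job in at 17 s, still holding it there with about 11 N.

- **Cover height:** locating the cover's two front corners in both camera views gave rises of about 38 mm and 35 mm. I then pressed 5 mm further, which should put the edge near 38–40 mm, but I did not measure it again after that. Taking the shut corner's known position, the side view alone had suggested only 30–32 mm before that extra press.
- **Catches, block and surroundings:** the last pictures, taken just before the extra press, show both catches across at about 90°. The block and nearby things look unmoved, and the fingers touch only the grip.
- **At hand-in:** the arm was still (joint speeds below 0.001 rad/s). The sideways force at the fingertips was about 2 N.

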